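Lower the ratchet rest on the wheel-balancing bench

ROBOT

A 6-joint arm with a two-finger parallel gripper is mounted at the origin on the work surface. World frame = base frame: x ahead of the robot, y to its left, z up, the work surface at z = 0. Lengths are in mm, angles in rad, forces in N, time in s.
With the tool pointing down it reaches from about 375 to 900 mm from the base axis. Payload 3.1 kg.
Tool frame: the origin (TCP) lies midway between the tips of the shut fingers; the grasp point (between the pads) lies 19 mm behind it; y points along the fingers, x is the direction in which the jaws open and shut, and the axes are right-handed (so a half turn about y gives the same grasp; the last joint's range is limited). The gripper opens to 87 mm and grips with 3 to 60 N. Pads are 19 mm wide; open, the fingers measure 117 mm over their backs; the gripper's body (75 mm by 190 mm) begins 51 mm behind the grasp point.
Start: joints at [1.056, 0.527, 1.433, -0, 1.181, -0.178], TCP at [205.912, 590.082, 222.548] pointing down, gripper open.
Joint ranges: [-3.08, 3.08], [-0.75, 2.2], [0.22, 2.44], [-1.43, 4.57], [0, 2.65], [-2.85, 2.85]. Speed limits (rad/s): [2.79, 2.79, 3.14, 3.14, 3.14, 3.14].

INTERFACE

Orientations are given as a 3x3 rotation matrix whose columns are the frame's x, y, z axes.
In Python, from workcell import manip, set_gripper, kin, readout, camera gives the robot as it stands. Calls block until the motion is done:
- manip.move_ptp(position, orientation): joint-space move of the TCP to a pose.
- manip.move_l(position, attitude=None, feed=150): straight line of the TCP; attitude=None keeps the orientation; feed is the mean speed in mm/s.
- manip.movej(angles): joint-space move.
- set_gripper(opening, newtons=None): opening from 0.0 (shut) to 1.0 (fully open); newtons is the grip in N (None keeps the last); returns when the fingers have stopped.
- manip.dwell(seconds).
- kin.ik(position, orientation): joint angles nearest the present ones, or None.
- readout.get_state(): the state.
- camera(name): name is "scene" or "top" or "wrist"; returns a dict with "image" (420x560x3 uint8, red, green, blue), "mtx" (3x3 intrinsics, pixels), "origin" and "attitude" of the camera in the world. Camera axes: x right, y up, looking along -z (the intrinsics and any distortion apply to the point x, -y, -z); pixel columns grow to the right and rows downward; lengths in mm; the calibration is good to about 2 mm. A picture is of the moment at which its call begins. There is no depth.
A pose or a line that the arm cannot do raises manip.Unreachable and nothing moves.
- manip.close_job(): hands the job in, once; it reports no verdict.
The state is a dict: "clock": time; "joint_pos": joint angles; "joint_vel": joint speeds; "effort": joint torques, N m; "eef_pos": TCP position; "eef_rot": TCP orientation; "force": force on the tool from outside, world axes, zero at the start; "ft_torque": the same for the moment, N m; "opening": opening from 0.0 (shut) to 1.0 (fully open).
Only numpy, scipy, OpenCV 4.12 (cv2) and the standard library are available. Lean on these libraries where they do the work, as an engineer would, in place of code of your own. Each camera call takes 0.05 s, during which the arm holds its last target.

TASK

The ratchet rest bolted to the bench has been left propped up. With the fingertips, press its pawl's thumb paddle down until the pawl has swung right clear of the teeth, then push the arm down past its teeth until it lies level on its stop, and leave the pawl swung clear. Only press and push: do not raise the arm any further, and pick up or shove nothing else on the bench.

Things in the scene. Friction and masses are not known exactly. Their poses are not given: they have to be found in the camera images.
- rest: Ratchet rest's frame, bolted down: dark steel base plate 310 x 70 x 8 mm, two cheeks up to 96 mm for the arm's hinge, two lugs up to 50 mm for the pawl's hinge, a rubber-topped stop post up to 75 mm. Origin: on the bench under the rest's middle. Its x axis points along the base to the end over which the arm reaches; the pawl and paddle are at the -x end; y is level across the base.
- rest_hinge (a point): Middle of the arm's hinge: 20 mm along -x of rest from its origin, 80 mm above the bench. The hinge line runs along y of rest and is level.
- rest_arm (a joint): Arm's angle above level, rad: 0 is on its stop, starts 0.76 to 0.84. Flat steel bar 26 x 10 mm, 140 mm from hinge to cross bar, on a disc of 52 mm radius with five square teeth (to 64 mm radius, 0.3 rad apart) facing the pawl. With the pawl in, a tooth stops it after at most 0.12 rad. With it clear the arm is stiff: it stays where left; 5 to 8 N down at the cross bar moves it.
- crossbar (a point): Centre of the T-shaped arm's rubber cross bar, a level round bar of 12 mm radius (24 mm across) and 64 mm long, parallel to y of rest, 140 mm from the hinge. Pressing its top pushes the arm down; it goes from about 180 mm above the bench down to 80 mm, moving some 40 mm outwards (along +x of rest) on its arc.
- rest_pawl (a joint): Pawl's angle, rad: 0 is in the teeth (start), clear from about 0.2, 0.35 is its end stop. Steel bell crank 12 mm thick, hinged 78 mm along -x of rest from its origin, 40 mm above the bench; its nose reaches up into the teeth, its tail carries the thumb paddle; pressing the paddle down raises the value. No spring: it stays where left. 3 to 4 N on the paddle moves it.
- paddle (a point): Middle of the top face of the pawl's thumb paddle, a flat steel plate 32 (along x of rest) x 36 x 6 mm, level at the start. It is 135 mm along -x of rest from its origin, 57 mm above the bench at the start and about 36 mm at its end stop, moving nearly straight down.
- cone: Bystander: steel centring cone, 68 mm across, 44 mm tall, beside the rest. Origin: centre of its underside.
- socket: Bystander: dark steel socket standing up, 28 mm across, 38 mm tall, beside the rest. Origin: centre of its underside.
- lug_nut: Bystander: wheel nut, 22 mm across, 18 mm tall, near the paddle end of the rest. Origin: centre of its underside.
- wrench: Bystander: steel wrench 160 mm long lying beside the rest, along its own x axis. Origin: underside, near the middle.
- mallet: Bystander: rubber-headed mallet lying on the left of the bench.
- screwdriver: Bystander: screwdriver with black handle lying on the right of the bench.
- grease_can: Bystander: grey can, 70 mm across, 100 mm tall, on the right of the bench. Origin: centre of its underside.

How it is judged:
By the outcome, as a careful person would: the job done as asked, in the order asked, and still so for the second after the job is handed in, with the robot touching nothing.
It also fails if it takes over 40 s, if anything falls off the work surface, if the arm or the gripper's body presses on something with over 40 N, if the wrist force passes 120 N, or if a joint passes its speed limit or range.

## Working session

There is one attempt and no reset: what is moved stays moved. The work goes in short steps, each a Python script; the robot and the scene stay as the last script left them, time stands still between calls to the robot, and variables do not carry over. Pictures are saved under pics/ and viewed, and the job is handed in when it is done.

```bash
ls; mkdir -p pics; python3 - <<'E'
from workcell import camera,readout
import cv2
for n in("scene","top","wrist"):
    c=camera(n); cv2.imwrite(f"pics/{n}0.png",c["image"][:,:,::-1]); print(n,c["mtx"].tolist(),c["origin"],c["attitude"], [k for k in c])
print(readout.get_state())
E
```

```text
pics
scene [[459.9953194480027, 0.0, 284.30414717531295], [0.0, 459.9953194480027, 213.4442865742237], [0.0, 0.0, 1.0]] [1065.92777211 -952.65717587 1151.50416147] [[ 8.84978751e-01 -3.23959883e-01  3.34458674e-01]
 [ 4.65630663e-01  6.17003796e-01 -6.34424465e-01]
 [-8.34195810e-04  7.17186385e-01  6.96880903e-01]] ['image', 'mtx', 'origin', 'attitude']
top [[382.14545817480933, 0.0, 277.1427662758172], [0.0, 382.14545817480933, 202.22592009160437], [0.0, 0.0, 1.0]] [ 469.7160264   -18.18834918 1126.0749684 ] [[ 0.00518006  0.99757654 -0.06938455]
 [-0.99994346  0.004523   -0.00962362]
 [-0.00928648  0.06943048  0.99754357]] ['image', 'mtx', 'origin', 'attitude']
wrist [[364.09881341155887, 0.0, 277.41782214931743], [0.0, 364.09881341155887, 212.33565467995905], [0.0, 0.0, 1.0]] [139.35872269 612.90887972 383.11422662] [[ 0.32977337 -0.91363536 -0.23773926]
 [ 0.94405608  0.31840687  0.08587888]
 [-0.00276417 -0.25275976  0.96752512]] ['image', 'mtx', 'origin', 'attitude']
{'clock': 0.15, 'joint_pos': array([ 1.05650496e+00,  5.28273178e-01,  1.43362022e+00,  3.27291781e-05,
        1.18137903e+00, -1.78547554e-01]), 'joint_vel': array([ 0.000672  , -0.00286061, -0.0038262 ,  0.00245885, -0.00120966,
       -0.00109226]), 'effort': array([ 1.78918533e-03, -4.40431166e+01, -1.76842868e+01,  6.34433865e-02,
        5.52662811e-02, -9.71077725e-05]), 'eef_pos': array([205.63043195, 589.60972329, 221.77989908]), 'eef_rot': array([[ 3.29482601e-01, -8.52670472e-04, -9.44161262e-01],
       [ 9.44160209e-01, -1.44758181e-03,  3.29483541e-01],
       [-1.64769155e-03, -9.99998589e-01,  3.28104512e-04]]), 'force': array([ 0.18136109,  0.55689   , -0.23735368]), 'ft_torque': array([ 0.04882907,  0.0053969 , -0.00390535]), 'opening': 1.0031503575818608}
```

View pics/scene0.png

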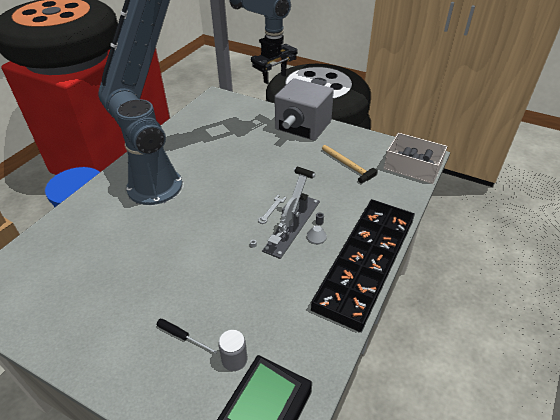

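View pics/top0.png

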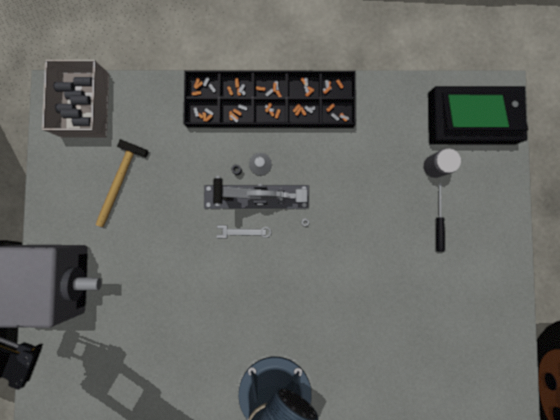

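Top view: the rest lies at about (205–309, 185–209), with the crossbar at its left (px 218,190) and the paddle at its right (px 302,196). The nut is at (306,223), the cone at (260,163) and the wrench at (243,232). I'll enlarge both views.

```bash
python3 - <<'E'
import cv2
t=cv2.imread("pics/top0.png")[140:250,190:330]; s=cv2.imread("pics/scene0.png")[155:265,240:340]
cv2.imwrite("pics/topz.png",cv2.resize(t,None,fx=5.5,fy=5.4,interpolation=cv2.INTER_CUBIC))
cv2.imwrite("pics/scenez.png",cv2.resize(s,None,fx=5.4,fy=5.4,interpolation=cv2.INTER_CUBIC))
E
```

```text
(no output)
```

View pics/topz.png

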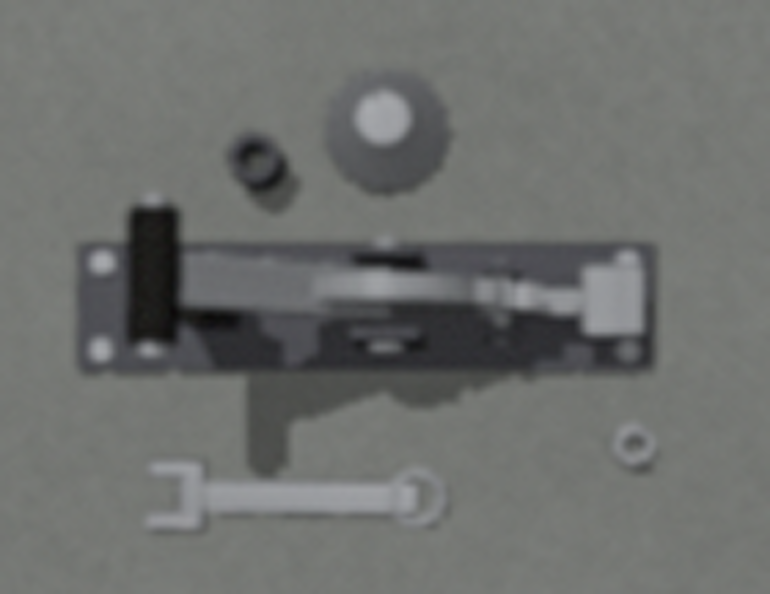

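View pics/scenez.png

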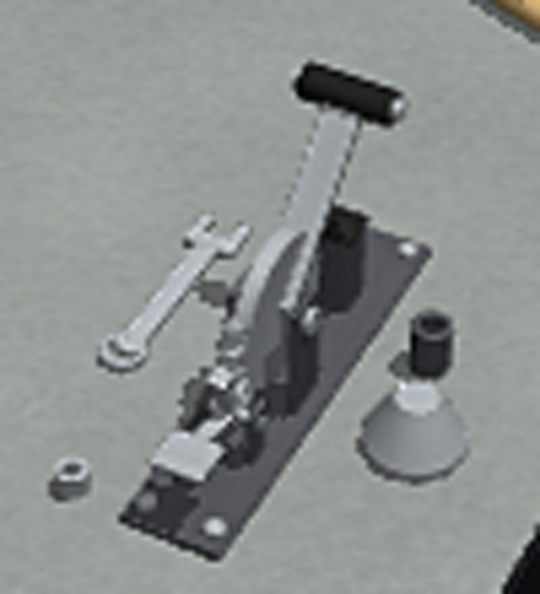

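The top zoom shows the base corners at (78,243)–(655,371), paddle centre (613,300) and crossbar centre (154,273). Next I cast these pixels onto their planes and cross-check by triangulating with the scene view: paddle (188,455), crossbar (350,93).

```bash
cat > h.py <<'E'
import numpy as np, cv2
from workcell import manip,set_gripper,kin,readout,camera
def ray(c,u,v):
    K=c["mtx"]; d=np.array([(u-K[0,2])/K[0,0],-(v-K[1,2])/K[1,1],-1.]); return np.array(c["origin"]),np.array(c["attitude"])@d
def plane(c,u,v,z):
    o,d=ray(c,u,v); return o+d*(z-o[2])/d[2]
def tri(a,b):
    (o1,d1),(o2,d2)=a,b
    s=np.linalg.lstsq(np.c_[d1,-d2],o2-o1,rcond=None)[0]; p,q=o1+s[0]*d1,o2+s[1]*d2
    return (p+q)/2,np.linalg.norm(p-q)
def proj(c,p):
    q=np.array(c["attitude"]).T@(np.array(p)-c["origin"]); K=c["mtx"]
    return K[0,2]+K[0,0]*q[0]/-q[2], K[1,2]-K[1,1]*q[1]/-q[2]
E
python3 - <<'E'
from h import *
np.set_printoptions(precision=1,suppress=True)
T=camera("top");S=camera("scene")
tz=lambda x,y:((x+.5)/5.5-.5+190,(y+.5)/5.4-.5+140)
sz=lambda x,y:((x+.5)/5.4-.5+240,(y+.5)/5.4-.5+155)
C=[plane(T,*tz(*p),8) for p in((78,243),(655,243),(655,371),(78,371))]
print(np.array(C),np.mean(C,0), (C[0]+C[3]-C[1]-C[2])/2)
print("nut",plane(T,*tz(634,445),18),"bar@180",plane(T,*tz(154,273),178))
print("paddle57",plane(T,*tz(613,300),57),plane(S,*sz(188,455),57))
print("tri paddle",tri(ray(T,*tz(613,300)),ray(S,*sz(188,455))))
print("tri bar",tri(ray(T,*tz(154,273)),ray(S,*sz(350,93))))
# scene plate corners
D=[plane(S,*sz(*p),8) for p in((120,518),(218,560),(432,250))]
print(np.array(D))
E
```

```text
[[598.6 209.1   8. ]
 [599.9 -99.9   8. ]
 [530.1 -99.8   8. ]
 [528.6 207.9   8. ]] [564.3  54.3   8. ] [ -1.4 308.3   0. ]
nut [489.8 -88.   18. ] bar@180 [565.2 139.8 178. ]
paddle57 [564.3 -74.9  57. ] [567.2 -75.4  57. ]
tri paddle (array([565.4, -74.4,  55. ]), np.float64(2.1617435725567082))
tri bar (array([565.5, 139.8, 179.5]), np.float64(1.1108882787871017))
[[ 533.1 -101.2    8. ]
 [ 601.8 -102.8    8. ]
 [ 601.   207.1    8. ]]
```

```bash
cat >> h.py <<'E'
R=np.array([[-1,0,0],[0,0,-1],[0,-1,0]],float)  # tool z -> -y, jaws along world x
def st():
    s=readout.get_state(); print("t%.2f"%s["clock"],s["eef_pos"].round(1),"F",s["force"].round(1),flush=True); return s
E
python3 - <<'E'
from h import *
print(np.linalg.det(R),kin.ik([565,-80,350],R),kin.ik([565,180,90],R))
set_gripper(0.0)
p=readout.get_state()["eef_pos"]
manip.move_l([p[0],p[1],400]); st()
manip.move_ptp([565,-81,340],R); st()
manip.move_l([565,-81,90]); st()
for n in("scene","wrist"):
    c=camera(n); i=c["image"][:,:,::-1]
    if n=="scene": i=cv2.resize(i[150:270,230:350],None,fx=5,fy=5,interpolation=2)
    cv2.imwrite(f"pics/{n}1.png",i)
E
```

```text
1.0 [-3.36425907e-01  3.31023938e-01  1.39914276e+00 -4.44089210e-16
  1.41142596e+00  2.80516675e+00] None
t3.11 [205.7 589.6 398.8] F [-0.4 -0.4 -0.5]
t5.80 [565.1 -80.4 340.1] F [-0.3  0.3 -0. ]
t7.62 [565.6 -81.2  90.8] F [-0.1 -0.1 -0.2]
```

View pics/scene1.png

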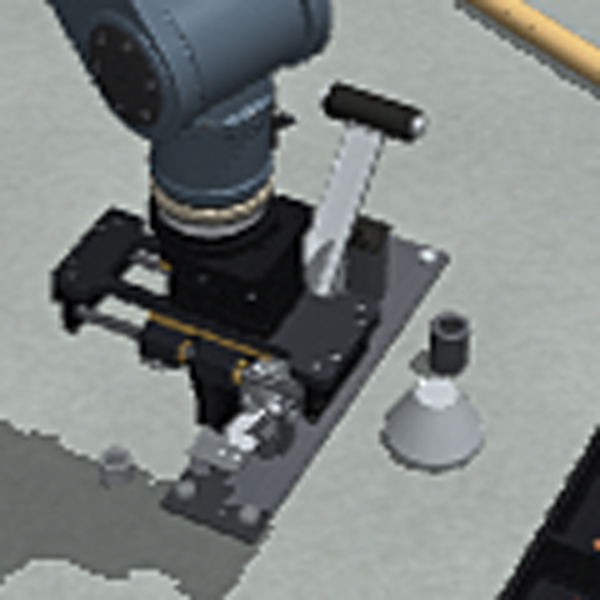

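View pics/wrist1.png

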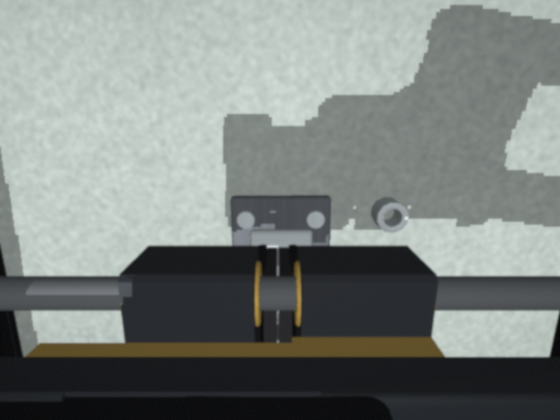

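The scene zoom shows the shut fingers above the paddle (215,455), and the wrist view shows the paddle (280,238) centred laterally under them. I'll press it in small steps and watch the force.

```bash
python3 - <<'E'
from h import *
c=camera("scene"); print("TCP px",[((u+.5-a)*5) for u,a in zip(proj(c,readout.get_state()["eef_pos"]),(230,150))])
manip.move_l([565,-81,64],feed=100); st()
for z in (58,54,50,46,42,39,36):
    manip.move_l([565,-81,z],feed=40); s=st()
    if np.linalg.norm(s["force"])>25: break
E
```

```text
TCP px [np.float64(216.90405175633543), np.float64(415.73080807846964)]
t8.18 [564.7 -80.9  63.6] F [ 0.1 -0.1 -0.7]
t8.47 [565. -81.  58.] F [-0.6 -0.3  0.4]
t8.72 [565.4 -81.2  54.1] F [ 1.1 -0.7  1. ]
t8.97 [565.4 -81.3  50. ] F [ 1.  -0.4  1.8]
t9.22 [565.2 -81.1  45.8] F [ 0.5 -0.9  2.1]
t9.47 [564.9 -80.9  41.7] F [ 0.6 -1.8  1.7]
t9.72 [564.8 -80.7  38.7] F [ 1.1 -1.4  0.2]
t9.97 [565.  -80.8  37.1] F [-0.6 -0.2 10.9]
```

The force rises sharply at z = 37, so the pawl is at its end stop. One slightly firmer press, then I retreat and look.

```bash
python3 - <<'E'
from h import *
manip.move_l([565,-81,35],feed=40); st()
manip.move_l([565,-81,100],feed=150)
manip.move_l([565,-81,300],feed=250); st()
for n in("scene","top","wrist"):
    c=camera(n); i=c["image"][:,:,::-1]
    if n=="scene": i=cv2.resize(i[150:270,230:350],None,fx=5,fy=5,interpolation=2)
    cv2.imwrite(f"pics/{n}2.png",i)
for F in (R,R*[-1,1,-1]): print([kin.ik([565,y,z],F) for y,z in((138,320),(180,85))])
E
```

```text
t10.22 [565.1 -80.7  36.9] F [-2.7 -1.4 15.5]
t11.76 [563.8 -80.6 298.1] F [-0.1  0.7 -0.4]
[None, None]
[array([ 4.75296696e-02,  3.71493320e-01,  1.41873756e+00, -4.44089210e-16,
        1.35136177e+00,  4.75296696e-02]), array([ 1.20117010e-01,  6.69034726e-01,  1.62595048e+00, -4.44089210e-16,
        8.46607451e-01,  1.20117010e-01])]
```

View pics/scene2.png

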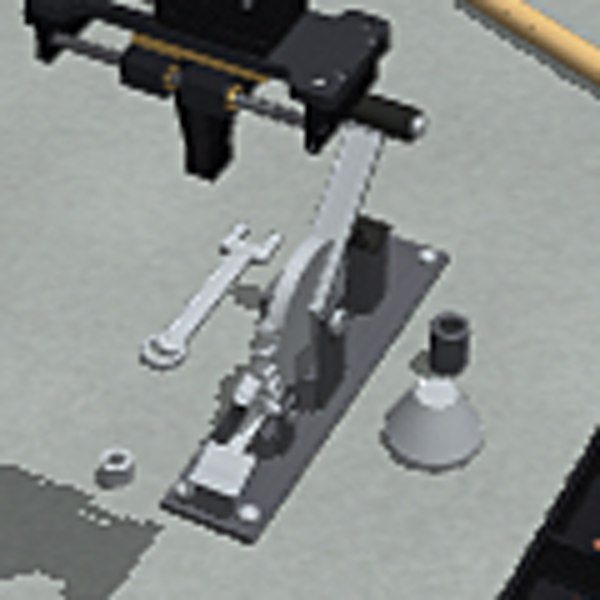

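View pics/wrist2.png

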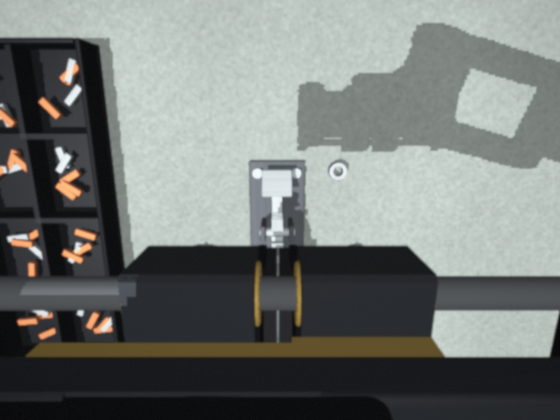

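The scene zoom shows the paddle down and tilted at (222,470), with the arm still up and the crossbar still at (375,112). Next is the crossbar push along its arc, with the tool turned half round so that joint 6 stays in range.

```bash
python3 - <<'E'
from h import *
F=R*[-1,1,-1]
manip.move_ptp([565.3,139,320],F); st()
manip.move_l([565.3,139.5,200],feed=200); st()
for th in np.r_[np.arange(.80,0,-.08),0,-.02,-.04]:
    manip.move_l([565.3,41+140*np.cos(th),92+140*np.sin(th)],feed=70); print("%.2f"%th,end=" "); s=st()
    if np.linalg.norm(s["force"])>28: break
E
```

```text
t14.25 [565.3 138.8 319.9] F [-0.5  0.   0.8]
t15.00 [566.2 139.5 200.8] F [ 0.8 -0.6  0.4]
0.80 t15.26 [565.5 138.5 192.9] F [0.2 0.  0.9]
0.72 t15.57 [566.2 147.  184.7] F [1.4 0.9 2.5]
0.64 t15.88 [565.8 154.3 175.9] F [1.7 2.3 3.6]
0.56 t16.18 [565.5 160.5 166.7] F [0.1 2.7 4.2]
0.48 t16.49 [565.2 165.7 156.7] F [0.4 3.2 4.2]
0.40 t16.80 [564.9 170.  146.3] F [-0.2  2.9  3. ]
0.32 t17.11 [564.6 173.4 135.5] F [0.3 1.  1.8]
0.24 t17.42 [564.6 176.1 124.7] F [ 0.5 -0.5 -0.3]
0.16 t17.73 [565.  178.6 113.9] F [-0.8  0.7 -0.6]
0.08 t18.03 [565.2 180.2 102.9] F [ 0.2 -0.  -0.9]
0.00 t18.34 [565.5 181.3  92.2] F [-0.5  1.3  2.5]
-0.02 t18.59 [565.6 181.3  91.7] F [-4.1  1.9 16. ]
-0.04 t18.84 [565.7 181.4  91.3] F [-8.4  1.5 29.9]
```

Contact became stiff at z ≈ 91.5, which puts the arm on its stop. I'll retract clear and look.

```bash
python3 - <<'E'
from h import *
manip.move_l([565.3,181,150],feed=120)
manip.move_l([565.3,181,330],feed=250)
manip.move_ptp([400,260,380],R*[-1,1,-1]); st()
for n in("scene","top"):
    c=camera(n); i=c["image"][:,:,::-1]
    i=i[150:270,230:350] if n=="scene" else i[140:250,190:330]
    cv2.imwrite(f"pics/{n}3.png",cv2.resize(i,None,fx=5 if n=="scene" else 5.5,fy=5 if n=="scene" else 5.4,interpolation=2))
E
```

```text
t21.18 [400.9 259.8 379.4] F [ 0.2 -0.9 -0.3]
```

View pics/scene3.png

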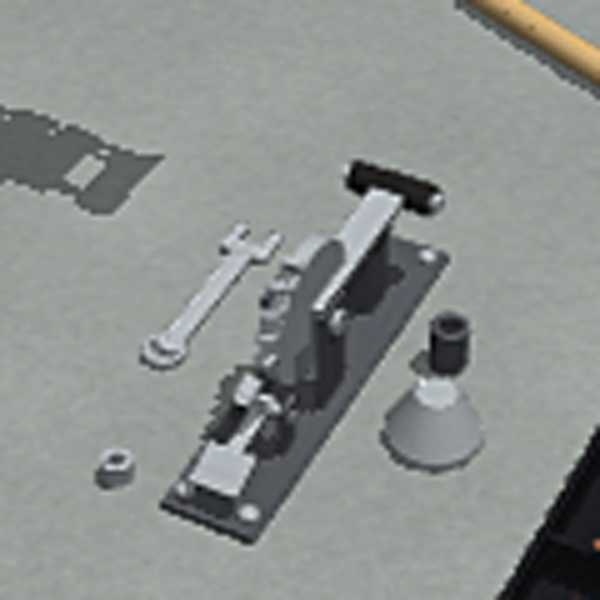

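View pics/top3.png

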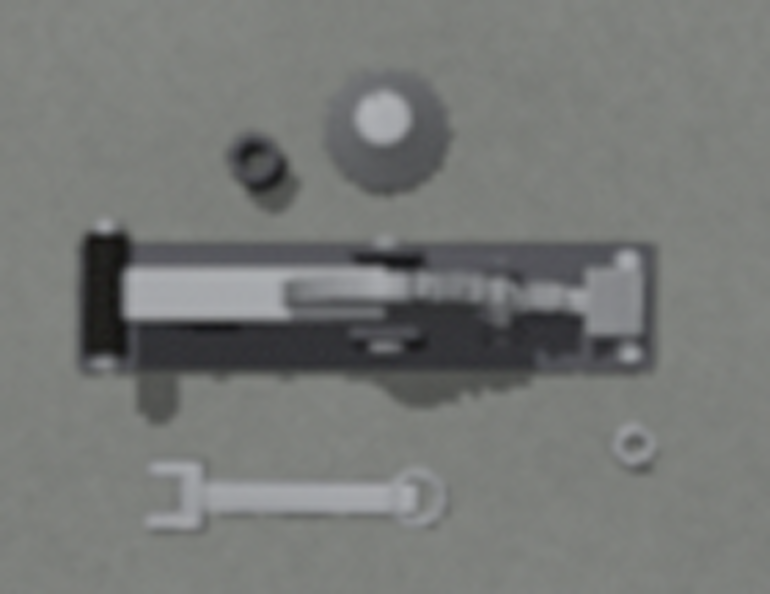

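The arm is level with its crossbar at (395,187) in the scene zoom. The paddle is unchanged at (222,470), and the nut, wrench, cone and socket are unmoved. I'll check the crossbar height numerically and hand in.

```bash
python3 - <<'E'
from h import *
T=camera("top");S=camera("scene")
z=lambda x,s,o:(x+.5)/s-.5+o
print(tri(ray(T,z(106,5.5,190),z(296,5.4,140)),ray(S,z(395,5,230),z(187,5,150))))
print("paddle",tri(ray(T,z(614,5.5,190),z(301,5.4,140)),ray(S,z(222,5,230),z(469,5,150))))
manip.close_job()
E
```

```text
(array([564.41306153, 180.72297102,  80.42992939]), np.float64(2.968976500240451))
paddle (array([565.75550881, -76.46018637,  35.47001549]), np.float64(0.21170020653114946))
the job is handed in; nothing more can be done
```

The job is done and handed in: the pawl is swung clear and left there, and the arm lies level on its stop.

- **Pawl:** I pressed the paddle down with shut fingertips until it met its end stop (about 15 N at z ≈ 37 mm). After the arm was pushed down, the paddle triangulated at z ≈ 35.5 mm, against about 36 mm expected at the end stop.
- **Arm:** I then pushed the crossbar down along its arc until contact went stiff at z ≈ 91.5 mm (about 31 N peak at the fingertips). The crossbar centre triangulated at z ≈ 80.4 mm, against 80 mm expected for level, though the two camera rays missed each other by 3 mm.
- **Rest of the bench:** In the last zoomed pictures the cone, socket, nut and wrench were unmoved. They did not cover the mallet, screwdriver or can, but the robot's planned path stayed clear of those. The robot stood clear of everything at hand-in, with the clock at about 21 s.

- **Disagreement:** The base plate's outline put the rest's middle about 6 mm away from where the paddle, hinge and crossbar put it. I worked from the directly measured paddle and crossbar positions instead.
- **Force reading:** It fell to about zero midway through the push. I did not look into why, but the final contact and pictures show the arm fully down.

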